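# Close the tortilla warmer and tug-test its spring clips

### The job

Put the big loose lid on the tortilla warmer and press it down, firmly but without slamming, until both spring clips have snapped over its edge and it sits fully home. Then prove that the clips hold: keep hold of the lid's handle and pull straight up with slowly rising force to about 13 N (at least 10 N, never more than 20 N) and hold that pull for about a second. Finally ease the lid back down, let go with it still clipped shut, and leave everything else on the island where it is.

Things in the scene. Friction and masses are not known exactly. Their poses are not given: they have to be found in the camera images.
- lid: The big loose lid, grey plastic, 0.15 to 0.3 kg: round flange 176 mm across, 6 mm thick; below it a plug 154 mm across, 12 mm deep, its lower 8 mm tapered to 138 mm; a bar handle on top. Origin: centre of the flange's underside (12 mm above the tiles while the lid lies there on its plug), z up. May go on the warmer at any turn.
- lid_grip (a point): Middle of the lid's bar handle, 26 mm above the lid's origin; axes as the lid's. The handle is a block 24 mm wide along x, 60 mm long along y, reaching from 6 mm (top of the flange) to 42 mm above the lid's origin.
- warmer: The tortilla warmer: open round grey plastic tub 176 mm across, 70 mm high, mouth 164 mm across inside, on rubber in a steel foot ring bolted to the island (it only sinks up to 5 mm when pressed hard). Origin under its centre, z up. Two spring clips, each 32 mm wide, stand outside it at its +y and -y, reaching to about 104 to 112 mm above the tiles and 119 mm from the middle.
- warmer_seat (a point): Centre of the tub's rim, 70 mm above the tiles: the lid's origin lies here when the lid is fully home (flange underside on the rim).
- clip_a (a joint): How far the clip on the warmer's +y side is pushed outward, in m: 0 = sprung in, over 5 mm while the lid's edge passes it. Each clip has a catch reaching in 5 mm over the lid's edge; above it a slope, on which a lid pressed down first rides 15 to 35 mm above home. Spreading both takes some 5 to 20 N; they snap in over the lid 3 to 11 mm above home.
- clip_b (a joint): The same for the clip on the warmer's -y side. The clips' set height differs each time and is not measured: a clipped lid can be lifted freely by 3 to 11 mm before the catches bear on it; pulled further, the clips stretch upward a few mm like stiff springs.
- salt_jar: Bystander: glass jar 48 mm across, 85 mm high, with a steel cap; origin under its centre. Leave it.
- salsa_cup: Bystander: clay cup 68 mm across, 45 mm high; origin under its centre. Leave it.
- small_lid: Bystander: lid of some other tub, 100 mm across with a small round knob; not the warmer's. Origin under its centre. Leave it.
- mixing_bowl: Bystander: stainless steel mixing bowl 170 mm across, 75 mm high; origin under its centre. Leave it.
- bean_pot: Bystander: clay bean pot with its lid on, 184 mm across (two ears reach 238 mm), 165 mm high; origin under its centre. Leave it.
- spoon: Bystander: wooden spoon 260 mm long lying on the tiles. Leave it.
Not all that is in view belongs to the job. What is shaped like the lid but pink is not meant.

How it is judged:
By the outcome, as a careful person would: the job done as asked, in the order asked, and still so for the second after the job is handed in, with the robot touching nothing.
It also fails if it takes over 72 s, if anything falls off the work surface, if the arm or the gripper's body presses on something with over 40 N, if the wrist force passes 120 N, or if a joint passes its speed limit or range.

### The arm

A 6-joint arm with a two-finger parallel gripper is mounted at the origin on the work surface. World frame = base frame: x ahead of the robot, y to its left, z up, the work surface at z = 0. Lengths are in m, angles in degrees, forces in N, time in s.
With the tool pointing down it reaches from about 0.35 to 0.875 m from the base axis. Payload 4.2 kg.
Tool frame: the origin (TCP) lies at the very end of the fingers, on their centre line; the grasp point (between the pads) lies behind it (r.grip_point_offset is the z of the grasp point in the tool frame, in m); z points along the fingers, y is the direction in which the jaws open and shut (so a half turn about z gives the same grasp; the last joint's range is limited). The gripper opens to 87 mm and grips with 3 to 60 N. Pads are 19 mm wide; open, the fingers measure 117 mm over their backs; the gripper's body (75 mm by 190 mm) begins 51 mm behind the grasp point.
Start: joints at [90.333, 22.042, 0.453, 0, -68.411, -14.817], TCP at [0.156, 0.605, 0.223] pointing down, gripper open.
Joint ranges: [-179.83, 179.83], [-69.29, 118.12], [-61.27, 80.66], [-181.25, 117.63], [-171.15, -9.14], [-177.46, 177.46]. Speed limits (degrees/s): [159.86, 159.86, 180, 180, 180, 180].

### API

Orientations are given as a 3x3 rotation matrix whose columns are the frame's x, y, z axes.
In Python, from station import r, capture, workorder gives the robot as it stands. The module is installed in compiled form; this text tells all that it offers.
- The arm moves only by the shell command python3 -m crank 'ROWS'. ROWS is JSON, a list of rows, each an object with "delta_rot": the turn, a rotation vector about the tool's x, y, z in rad, a list of three; "linear": the shift along the tool's x, y, z in m, a list of three; "gripper": the opening in per cent of the stroke, from 0 (shut) to 100 (fully open). A call has 1 to 10 rows; each row shifts and turns the commanded pose from where the row before left it, along the tool's axes as they then stand; what a row does not reach is not made up. A row lasts 1/8 s, in which the tool goes at most 62.5 mm and 10.7 degrees, less where a joint would pass 70% of its speed; a pose out of reach is approached as far as the arm can. A call is refused whole if a number of a shift passes 0.0625 or a number of a turn 0.188, either way. A call with a gripper value outside its range is refused whole. The fingers move at their own pace and stop on an object; the grip force is fixed at half the most. Time passes only in rows, so rows that do not move let the fingers close. It gives the time, the measured TCP pose, the force and the opening at its end, in the units of the state.
- r.sense(): the state, without advancing time (a new reading comes with each control period).
- capture(name): name is "scene" or "side" or "wrist"; returns a dict with "img" (400x640x3 uint8, blue, green, red), "fx", "fy", "cx", "cy" (pixels), "world_from_camera" (4x4, takes a point from camera to world coordinates). Camera axes: x right, y down, z forward; pixel columns grow to the right and rows downward; lengths in m; the calibration is good to about 2 mm. A picture is of the moment at which its call begins. There is no depth.
- workorder.finish_job(): hands the job in, once; it reports no verdict.
The state is a dict: "time_s": time; "joints": joint angles; "joint_velocities": joint speeds; "effort": joint torques, N m; "tcp_pos": TCP position; "ee_rot": TCP orientation; "wrist_force": force on the tool from outside, world axes, zero at the start; "moment": the same for the moment, N m; "gripper_width": opening from 0.0 (shut) to 1.0 (fully open).
Only numpy, scipy, OpenCV 4.12 (cv2) and the standard library are available. Lean on these libraries where they do the work, as an engineer would, in place of code of your own. Each camera call takes 0.05 s, during which the arm holds its last target.

## Working session

There is one attempt and no reset: what is moved stays moved. The work goes in short steps, Python scripts to look and compute and a shell command to move; the robot and the scene stay as the last step left them, time stands still between calls to the robot, and variables do not carry over. Pictures are saved under pics/ and viewed, and the job is handed in when it is done.

```bash
mkdir -p pics; ls; python3 - <<'E'
from station import r, capture
import cv2
for n in ["scene","side","wrist"]:
    c=capture(n); cv2.imwrite(f"pics/{n}0.png",c["img"])
    print(n,c["fx"],c["cx"],c["cy"],c["world_from_camera"].round(3).tolist() if hasattr(c["world_from_camera"],'round') else c["world_from_camera"])
s=r.sense(); print(s, r.grip_point_offset)
E
```

```text
pics
scene 399.1806595481793 315.76582668719294 203.44479193580062 [[-0.377, 0.665, -0.645, 1.421], [0.926, 0.269, -0.263, 0.403], [-0.002, -0.697, -0.718, 1.048], [0.0, 0.0, 0.0, 1.0]]
side 499.27892977155295 318.39743673332237 199.74227833799054 [[0.729, -0.512, 0.455, -0.136], [-0.685, -0.56, 0.466, -0.655], [0.017, -0.651, -0.759, 1.158], [0.0, 0.0, 0.0, 1.0]]
wrist 344.56666683853774 317.7092560601668 197.64516452206635 [[-0.25, -0.933, -0.258, 0.227], [-0.968, 0.242, 0.064, 0.587], [0.002, 0.266, -0.964, 0.384], [0.0, 0.0, 0.0, 1.0]]
{'time_s': 0.15, 'joints': array([ 9.03307853e+01,  2.20790526e+01,  4.00398869e-01, -2.06957370e-02,
       -6.84107888e+01, -1.48171946e+01]), 'joint_velocities': array([-0.00581671, -0.13598273,  0.24100615,  0.2066655 ,  0.13081996,
       -0.04001162]), 'effort': array([-5.57764688e-04, -3.91053522e+01,  1.87586832e+01,  4.22239065e+00,
        1.23537614e-02, -1.38256723e-04]), 'tcp_pos': array([0.15620848, 0.6047161 , 0.22174528]), 'ee_rot': array([[ 9.68173695e-01, -2.50279022e-01, -3.26850515e-04],
       [-2.50279224e-01, -9.68172437e-01, -1.56295747e-03],
       [ 7.47278058e-05,  1.59501820e-03, -9.99998725e-01]]), 'wrist_force': array([0.20403079, 0.35517394, 0.0203746 ]), 'moment': array([ 0.09584352,  0.01258501, -0.00348151]), 'gripper_width': 0.9992338768750536} -0.0187
```

View pics/scene0.png

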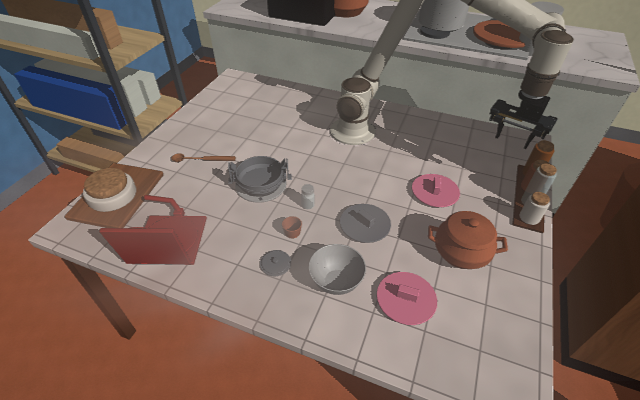

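View pics/side0.png

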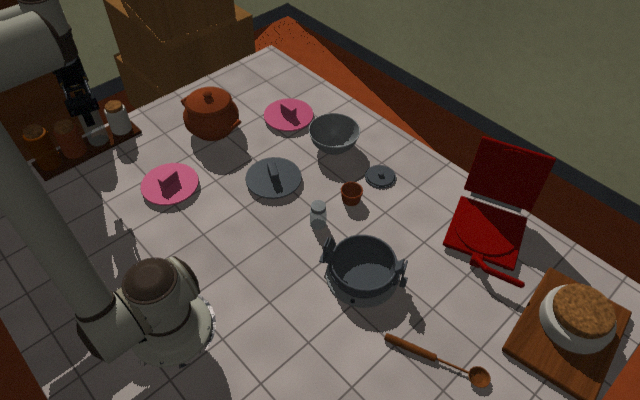

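View pics/wrist0.png

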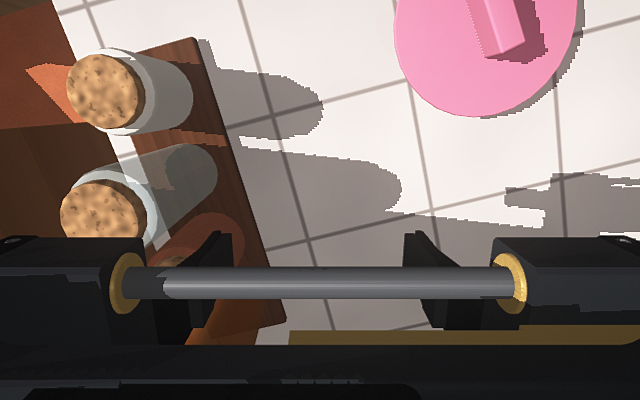

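The scene view shows the grey lid at about (363,222), the warmer at (260,177) with clips at about (233,177) and (285,170), two pink decoys, and the bean pot at (467,240). In the side view the lid is at (274,180) and the warmer at (363,265), with clips at (328,252) and (402,272). Next I enlarge both.

```bash
cat > h.py <<'E'
import numpy as np, cv2
from station import r, capture
def ray(c,u,v):
    T=np.array(c["world_from_camera"]); d=T[:3,:3]@np.array([(u-c["cx"])/c["fx"],(v-c["cy"])/c["fy"],1]); return T[:3,3],d
def onz(c,u,v,z):
    o,d=ray(c,u,v); return o+d*(z-o[2])/d[2]
def proj(c,p):
    T=np.linalg.inv(np.array(c["world_from_camera"])); q=T[:3,:3]@np.array(p)+T[:3,3]
    return np.array([c["fx"]*q[0]/q[2]+c["cx"],c["fy"]*q[1]/q[2]+c["cy"]])
def crop(img,x0,y0,x1,y1,k,name):
    o=cv2.resize(img[y0:y1,x0:x1],None,fx=k,fy=k,interpolation=cv2.INTER_CUBIC); cv2.imwrite(name,o)
E
python3 - <<'E'
import cv2; from h import crop
a=cv2.imread("pics/scene0.png"); b=cv2.imread("pics/side0.png")
import numpy as np
f=lambda im,x,y,w,h:cv2.resize(im[y:y+h,x:x+w],(400,300),interpolation=cv2.INTER_CUBIC)
o=np.vstack([np.hstack([f(a,215,140,88,66),f(a,325,190,80,60)]),np.hstack([f(b,310,225,108,81),f(b,230,145,88,66)])])
cv2.imwrite("pics/z0.png",o)
E
```

```text
(no output)
```

View pics/z0.png

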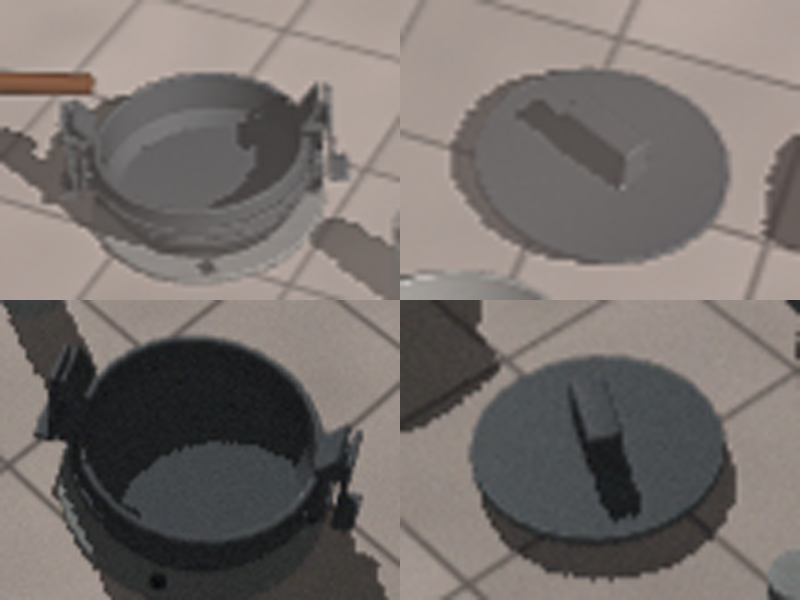

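```bash
python3 - <<'E'
import cv2, numpy as np; from h import *
for n,(x,y,w,h) in dict(scene=(215,140,88,66),side=(310,225,108,81)).items():
    a=cv2.imread(f"pics/{n}0.png"); crop(a,x,y,x+w,y+h,800/w,f"pics/w_{n}.png")
from scipy.optimize import least_squares
# lid mask by saturation/brightness
for n,(u,v) in dict(scene=(380,222),side=(255,180)).items():
    c=capture(n); im=cv2.GaussianBlur(c["img"],(3,3),0)
    m=np.zeros((402,642),np.uint8)
    cv2.floodFill(im,m,(u,v),0,(4,)*3,(4,)*3,4|(255<<8)|cv2.FLOODFILL_MASK_ONLY)
    m=m[1:-1,1:-1]; m=cv2.morphologyEx(m,cv2.MORPH_CLOSE,np.ones((5,5)))
    k=max(cv2.findContours(m,0,cv2.CHAIN_APPROX_NONE)[0],key=cv2.contourArea)
    hl=cv2.convexHull(k)[:,0]
    P=np.array([onz(c,p[0],p[1],0.018)[:2] for p in hl])
    f=least_squares(lambda q:np.hypot(P[:,0]-q[0],P[:,1]-q[1])-q[2],[*P.mean(0),.088],loss='soft_l1',f_scale=.002)
    print(n,cv2.boundingRect(k),cv2.contourArea(k),f.x.round(4),np.abs(f.fun).max().round(4))
E
```

```text
scene (336, 205, 54, 37) 1510.0 [0.5161 0.2083 0.089 ] 0.0051
side (247, 159, 54, 37) 1543.0 [0.5089 0.2113 0.0833] 0.003
```

View pics/w_scene.png

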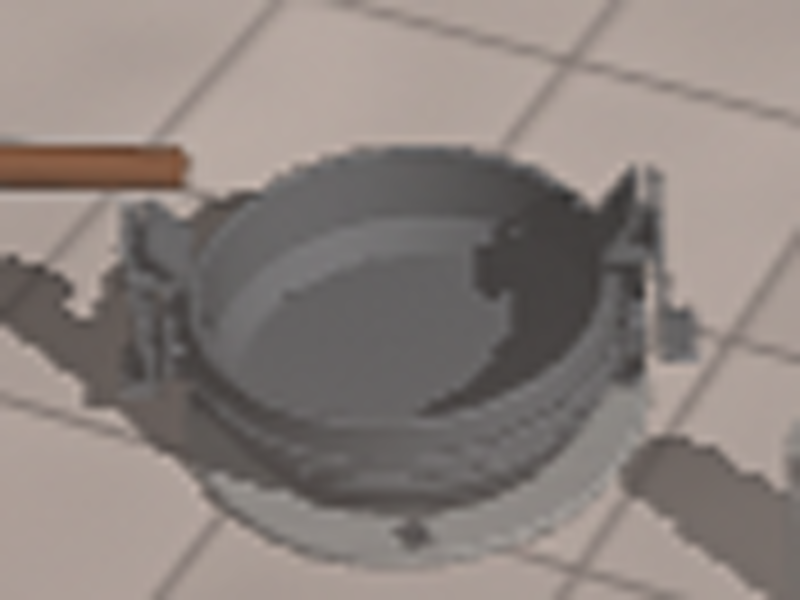

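View pics/w_side.png

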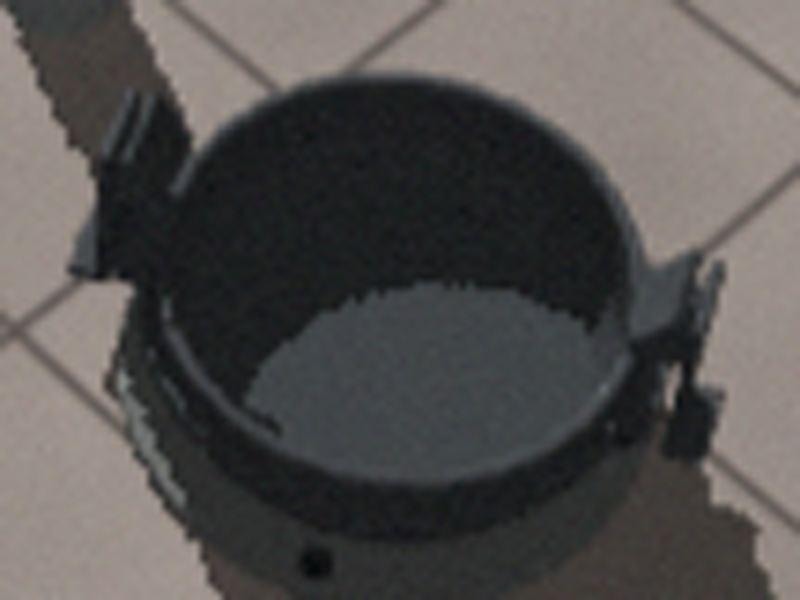

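```bash
python3 - <<'E'
import cv2, numpy as np; from h import *
from scipy.optimize import least_squares
D=dict(side=((310,225,800/108),[(400,72),(300,92),(500,92),(580,145),(630,220),(300,457),(410,492),(500,480),(590,422),(220,390),(165,320)]),
 scene=((215,140,800/88),[(410,147),(500,153),(570,190),(330,160),(250,205),(190,330),(300,425),(400,440),(500,420),(580,360)]))
for n,((x,y,k),pts) in D.items():
    c=capture(n)
    P=np.array([onz(c,x+(u+.5)/k-.5,y+(v+.5)/k-.5,0.070)[:2] for u,v in pts])
    f=least_squares(lambda q:np.hypot(P[:,0]-q[0],P[:,1]-q[1])-q[2],[*P.mean(0),.088],loss='soft_l1',f_scale=.002)
    print(n,f.x.round(4),(f.fun*1000).round(1))
    for u,v,z in ([(140,100,.11),(705,265,.11)] if n=="side" else [(140,210,.11),(640,175,.11)]):
        print(onz(c,x+u/k,y+v/k,z).round(3))
# handle direction: scene top face corners; z=.054
c=capture("scene"); 
for u,v in [(582,95),(650,140)]: print("sc",onz(c,325+(u-400)/5,190+v/5,.054).round(4))
c=capture("side"); k=400/88
for u,v in [(572,378),(597,376),(622,432),(590,440)]: print("si",onz(c,230+(u-400)/k,145+(v-300)/k,.054).round(4))
E
```

```text
side [ 0.4615 -0.2204  0.0862] [ 1.  -1.5  1.5  0.1 -1.8 -0.8  2.4  1.6 -1.3 -3.3  1.4]
[ 0.423 -0.126  0.11 ]
[ 0.516 -0.305  0.11 ]
scene [ 0.4657 -0.2126  0.0893] [ 0.6  1.7 -2.   1.2 -1.9 -0.6 -0.5  1.7  1.7 -3.3]
[ 0.505 -0.305  0.11 ]
[ 0.411 -0.129  0.11 ]
sc [0.4937 0.1932 0.054 ]
sc [0.5162 0.248  0.054 ]
si [0.5165 0.2419 0.054 ]
si [0.5304 0.2319 0.054 ]
si [0.5088 0.18   0.054 ]
si [0.4883 0.1887 0.054 ]
```

```bash
cat >> h.py <<'E'
from scipy.spatial.transform import Rotation as Ro
def plan(p,xang,n,R0=None,p0=None):
    """tool-axis shift/turn per row to p, tool down with x-axis at xang deg; equal turns, straight line"""
    s=r.sense(); R0=np.array(s["ee_rot"]) if R0 is None else R0; p0=np.array(s["tcp_pos"]) if p0 is None else p0
    a=np.radians(xang); x=np.array([np.cos(a),np.sin(a),0]); z=np.array([0,0,-1.]); R1=np.column_stack([x,np.cross(z,x),z])
    rv=Ro.from_matrix(R0.T@R1).as_rotvec()/n; d=(np.array(p)-p0)/n; R=R0.copy()
    print("turn",rv.round(4).tolist())
    for i in range(n):
        print((R.T@d).round(4).tolist()); R=R@Ro.from_rotvec(rv).as_matrix()
def st():
    s=r.sense(); R=np.array(s["ee_rot"]); print("t",round(s["time_s"],2),"p",np.array(s["tcp_pos"]).round(4),"xang",round(np.degrees(np.arctan2(R[1,0],R[0,0])),2),"tilt",R[:2,2].round(4),"F",np.array(s["wrist_force"]).round(1),"w",round(s["gripper_width"],3),"j",np.array(s["joints"]).round(0).tolist())
E
python3 -c "
from h import *
plan([0.545,0.283,0.222],-114,10)"
```

```text
turn [0.0, -0.0, 0.1737]
[0.0457, 0.0215, 0.0]
[0.0487, 0.0132, 0.0]
[0.0503, 0.0046, 0.0]
[0.0503, -0.0041, 0.0]
[0.0488, -0.0128, 0.0]
[0.0459, -0.021, 0.0]
[0.0416, -0.0286, 0.0]
[0.036, -0.0354, 0.0]
[0.0293, -0.0411, 0.0]
[0.0218, -0.0455, 0.0]
```

```bash
python3 -m crank '[{"linear":[0.0457,0.0215,0],"delta_rot":[0,0,0.1737],"gripper":100},{"linear":[0.0487,0.0132,0],"delta_rot":[0,0,0.1737],"gripper":100},{"linear":[0.0503,0.0046,0],"delta_rot":[0,0,0.1737],"gripper":100},{"linear":[0.0503,-0.0041,0],"delta_rot":[0,0,0.1737],"gripper":100},{"linear":[0.0488,-0.0128,0],"delta_rot":[0,0,0.1737],"gripper":100},{"linear":[0.0459,-0.021,0],"delta_rot":[0,0,0.1737],"gripper":100},{"linear":[0.0416,-0.0286,0],"delta_rot":[0,0,0.1737],"gripper":100},{"linear":[0.036,-0.0354,0],"delta_rot":[0,0,0.1737],"gripper":100},{"linear":[0.0293,-0.0411,0],"delta_rot":[0,0,0.1737],"gripper":100},{"linear":[0.0218,-0.0455,0],"delta_rot":[0,0,0.1737],"gripper":100}]'
python3 -c "
from h import *
st(); c=capture('wrist'); cv2.imwrite('pics/wr1.png',c['img']); st()"
```

```text
time_s: 1.7
tcp_pos: [0.5462, 0.282, 0.2227]
ee_rot: [[-0.412, -0.911, 0.0], [-0.911, 0.412, 0.0], [-0.0, -0.0, -1.0]]
wrist_force: [0.3, 0.5, 1.0]
gripper_width: 1.003
t 1.7 p [0.5462 0.282  0.2227] xang -114.33 tilt [0.0004 0.0003] F [0.3 0.5 1. ] w 1.003 j [42.0, 21.0, -1.0, 0.0, -68.0, -67.0]
t 1.75 p [0.5497 0.2785 0.2224] xang -114.82 tilt [ 0.0014 -0.0016] F [ 2.7 -0.   1.2] w 1.0 j [42.0, 21.0, -1.0, 0.0, -68.0, -67.0]
```

View pics/wr1.png

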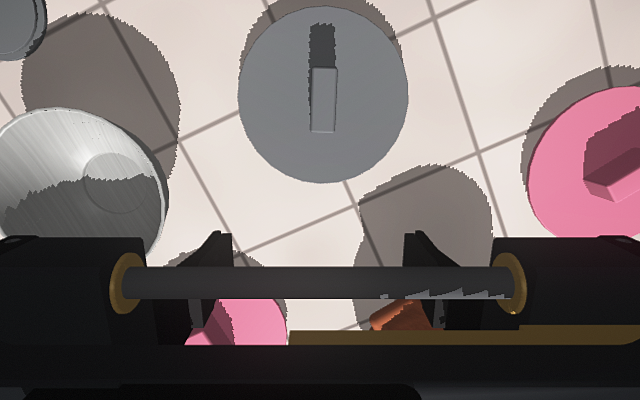

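The wrist view shows the lid centred at about (323,95), with its handle top at about (325,100) nearly upright in the image, so it lines up with tool x. The arm was still settling, so I capture again and measure.

```bash
python3 - <<'E'
from h import *
from scipy.optimize import least_squares
capture('wrist');capture('wrist');capture('wrist')
st(); c=capture('wrist'); im=c['img']; cv2.imwrite('pics/wr2.png',im); crop(im,225,0,425,200,3,'pics/wr2c.png'); st()
k0=cv2.GaussianBlur(im,(3,3),0)
m=np.zeros((402,642),np.uint8)
cv2.floodFill(k0,m,(265,110),0,(6,)*3,(6,)*3,4|(255<<8)|cv2.FLOODFILL_MASK_ONLY)
m=cv2.morphologyEx(m[1:-1,1:-1],cv2.MORPH_CLOSE,np.ones((5,5)))
k=max(cv2.findContours(m,0,cv2.CHAIN_APPROX_NONE)[0],key=cv2.contourArea); hl=cv2.convexHull(k)[:,0]
print(cv2.boundingRect(k))
P=np.array([onz(c,p[0],p[1],0.018)[:2] for p in hl if p[1]>2])
f=least_squares(lambda q:np.hypot(P[:,0]-q[0],P[:,1]-q[1])-q[2],[*P.mean(0),.088],loss='soft_l1',f_scale=.002)
print(f.x.round(4),np.abs(f.fun).max())
E
```

```text
t 1.9 p [0.5454 0.2823 0.2222] xang -114.07 tilt [-0.0006 -0.0002] F [-0.4 -1.1 -0.6] w 1.001 j [42.0, 21.0, -1.0, -0.0, -68.0, -67.0]
t 1.95 p [0.5448 0.283  0.2224] xang -113.99 tilt [-0.0004 -0.    ] F [-1.  -0.7  0.7] w 1.002 j [43.0, 21.0, -1.0, -0.0, -68.0, -67.0]
(238, 0, 169, 183)
[0.5087 0.2096 0.0903] 0.005752363546763839
```

View pics/wr2c.png

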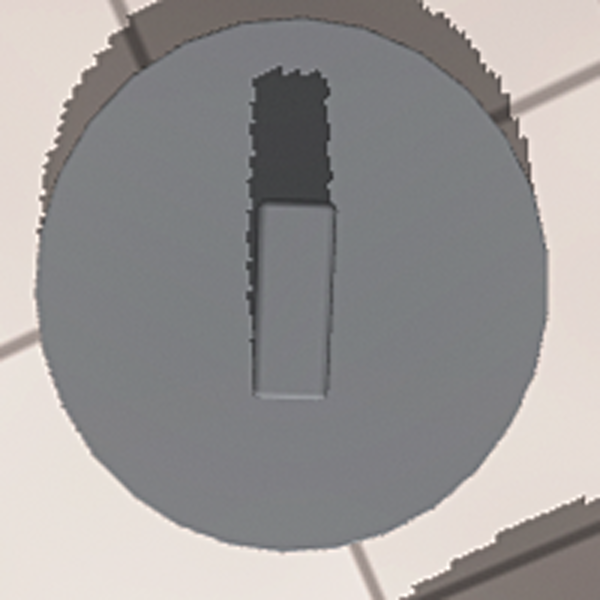

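```bash
python3 - <<'E'
from h import *
from scipy.optimize import least_squares
c=capture('wrist'); g=lambda u,v,z:onz(c,225+(u+.5)/3-.5,(v+.5)/3-.5,z)
H=np.array([g(u,v,.054) for u,v in [(260,203),(335,206),(327,398),(253,394)]])
print(H.round(4).tolist(),"centre",H.mean(0).round(4)); d=H[0]+H[1]-H[2]-H[3]; print("ang",np.degrees(np.arctan2(d[1],d[0])), np.linalg.norm(d)/2)
e=H[0]+H[3]-H[1]-H[2]; print("perp ang",np.degrees(np.arctan2(e[1],e[0])),np.linalg.norm(e)/2)
P=np.array([g(u,v,.018)[:2] for u,v in [(37,290),(547,275),(300,18),(285,550),(140,65),(80,427),(180,525),(500,424),(385,533)]])
f=least_squares(lambda q:np.hypot(P[:,0]-q[0],P[:,1]-q[1])-q[2],[*P.mean(0),.088]); print(f.x.round(4),(f.fun*1e3).round(1))
st()
E
```

```text
[[0.5082, 0.186, 0.054], [0.4879, 0.1959, 0.054], [0.5126, 0.2472, 0.054], [0.5334, 0.2366, 0.054]] centre [0.5105 0.2164 0.054 ]
ang -116.09574190323895 0.05676823672494972
perp ang -26.590347107384602 0.022966170867859605
[0.5108 0.2154 0.0869] [-0.5  0.5 -0.2  0.5  0.9 -1.3  0.7 -1.9  1.2]
t 2.0 p [0.5445 0.2835 0.2226] xang -113.93 tilt [-0.0002  0.0001] F [ 0.8 -0.7 -0.5] w 0.999 j [43.0, 21.0, -1.0, -0.0, -68.0, -67.0]
```

```bash
python3 - <<'E'
from h import *
c=capture('scene'); print("pot top",onz(c,470,222,.15).round(3),"pot base bottom",onz(c,467,266,.0).round(3))
c=capture('side'); print("pot top",onz(c,208,97,.16).round(3), "jar",onz(c,318,207,.085).round(3))
plan([0.5107,0.2157,0.10],-116.1,5)
E
```

```text
pot top [0.512 0.531 0.15 ] pot base bottom [0.555 0.568 0.   ]
pot top [0.499 0.509 0.16 ] jar [ 0.489 -0.014  0.085]
turn [0.0, 0.0, 0.0077]
[0.0152, 0.0006, 0.0245]
[0.0152, 0.0005, 0.0245]
[0.0152, 0.0004, 0.0245]
[0.0152, 0.0002, 0.0245]
[0.0152, 0.0001, 0.0245]
```

```bash
python3 -m crank '[{"linear":[0.0152,0.0006,0.0245],"delta_rot":[0,0,0.0077],"gripper":100},{"linear":[0.0152,0.0005,0.0245],"delta_rot":[0,0,0.0077],"gripper":100},{"linear":[0.0152,0.0004,0.0245],"delta_rot":[0,0,0.0077],"gripper":100},{"linear":[0.0152,0.0002,0.0245],"delta_rot":[0,0,0.0077],"gripper":100},{"linear":[0.0152,0.0001,0.0245],"delta_rot":[0,0,0.0077],"gripper":100},{"linear":[0,0,0],"delta_rot":[0,0,0],"gripper":100}]'; python3 -c "
from h import *
st();plan([0.5107,0.2157,0.0215],-116.1,5)
c=capture('side');crop(c['img'],230,100,330,200,6,'pics/s3.png')"
```

```text
time_s: 2.85
tcp_pos: [0.5094, 0.2143, 0.0988]
ee_rot: [[-0.441, -0.898, -0.004], [-0.898, 0.441, -0.003], [0.004, 0.002, -1.0]]
wrist_force: [0.5, 0.2, -0.0]
gripper_width: 0.999
t 2.85 p [0.5094 0.2143 0.0988] xang -116.15 tilt [-0.0036 -0.0025] F [ 0.5  0.2 -0. ] w 0.999 j [40.0, 22.0, -19.0, -0.0, -49.0, -66.0]
turn [0.0004, -0.0008, -0.0002]
[-0.0004, -0.0001, 0.0154]
[-0.0004, -0.0001, 0.0154]
[-0.0004, -0.0001, 0.0155]
[-0.0004, -0.0001, 0.0155]
[-0.0004, -0.0001, 0.0155]
```

View pics/s3.png

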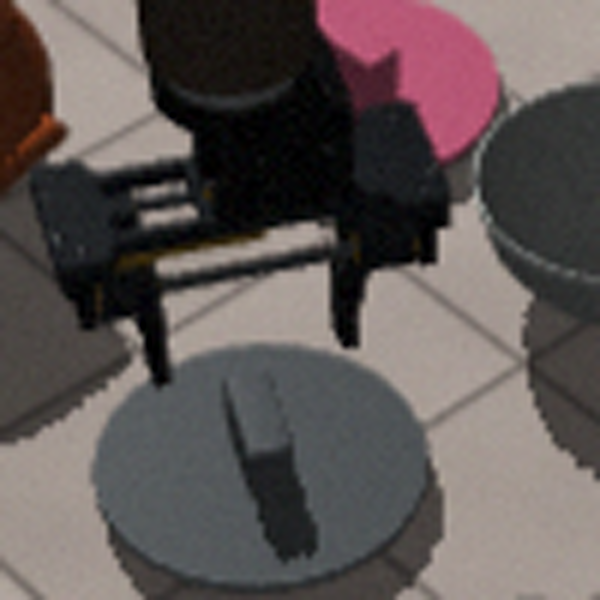

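The fingers straddle the handle, at about (165,380) and (345,345) in the crop. I go down and close.

```bash
python3 -m crank '[{"linear":[0,0,0.0157],"delta_rot":[0,0,0],"gripper":100},{"linear":[0,0,0.0157],"delta_rot":[0,0,0],"gripper":100},{"linear":[0,0,0.0157],"delta_rot":[0,0,0],"gripper":100},{"linear":[0,0,0.0157],"delta_rot":[0,0,0],"gripper":100},{"linear":[0,0,0.0157],"delta_rot":[0,0,0],"gripper":100},{"linear":[0,0,0],"delta_rot":[0,0,0],"gripper":100},{"linear":[0,0,0],"delta_rot":[0,0,0],"gripper":100}]'; python3 -c "
from h import *
st()"
```

```text
time_s: 3.78
tcp_pos: [0.5115, 0.2149, 0.0216]
ee_rot: [[-0.442, -0.897, -0.0], [-0.897, 0.442, -0.0], [0.0, -0.0, -1.0]]
wrist_force: [-1.2, -0.0, -0.0]
gripper_width: 0.998
t 3.77 p [0.5115 0.2149 0.0216] xang -116.21 tilt [-0.     -0.0001] F [-1.2 -0.  -0. ] w 0.998 j [40.0, 28.0, -23.0, 0.0, -39.0, -66.0]
```

```bash
python3 -m crank '[{"linear":[0,0,0],"delta_rot":[0,0,0],"gripper":0},{"linear":[0,0,0],"delta_rot":[0,0,0],"gripper":0},{"linear":[0,0,0],"delta_rot":[0,0,0],"gripper":0},{"linear":[0,0,0],"delta_rot":[0,0,0],"gripper":0},{"linear":[0,0,0],"delta_rot":[0,0,0],"gripper":0},{"linear":[0,0,0],"delta_rot":[0,0,0],"gripper":0},{"linear":[0,0,0],"delta_rot":[0,0,0],"gripper":0},{"linear":[0,0,0],"delta_rot":[0,0,0],"gripper":0}]'; python3 -c "
from h import *
st()"
```

```text
time_s: 4.78
tcp_pos: [0.5112, 0.2149, 0.0215]
ee_rot: [[-0.442, -0.897, -0.0], [-0.897, 0.442, -0.0], [0.0, 0.0, -1.0]]
wrist_force: [-0.2, 0.3, 0.2]
gripper_width: 0.275
t 4.78 p [0.5112 0.2149 0.0215] xang -116.21 tilt [-0.0003 -0.0001] F [-0.2  0.3  0.2] w 0.275 j [40.0, 28.0, -23.0, -0.0, -39.0, -66.0]
```

Gripped: the opening of 0.275 is about 24 mm, which matches the handle. I lift straight up, and while there I get sharper crops of the warmer rim.

```bash
python3 -m crank '[{"linear":[0,0,-0.01],"delta_rot":[0,0,0],"gripper":0},{"linear":[0,0,-0.02],"delta_rot":[0,0,0],"gripper":0},{"linear":[0,0,-0.03],"delta_rot":[0,0,0],"gripper":0},{"linear":[0,0,-0.04],"delta_rot":[0,0,0],"gripper":0},{"linear":[0,0,-0.04],"delta_rot":[0,0,0],"gripper":0},{"linear":[0,0,-0.04],"delta_rot":[0,0,0],"gripper":0},{"linear":[0,0,-0.02],"delta_rot":[0,0,0],"gripper":0},{"linear":[0,0,0],"delta_rot":[0,0,0],"gripper":0},{"linear":[0,0,0],"delta_rot":[0,0,0],"gripper":0}]'; python3 - <<'E'
from h import *
st()
for n,(x,y,w,h) in dict(scene=(218,142,80,60),side=(314,228,100,75)).items():
    a=capture(n)["img"][y:y+h,x:x+w]; 
    a=cv2.resize(a,(800,600),interpolation=cv2.INTER_CUBIC); a=cv2.convertScaleAbs(a,alpha=1.8 if n=="scene" else 3,beta=-90 if n=="scene" else -40); cv2.imwrite(f"pics/w2_{n}.png",a)
E
```

```text
time_s: 5.9
tcp_pos: [0.5105, 0.2145, 0.2204]
ee_rot: [[-0.442, -0.897, -0.002], [-0.897, 0.442, -0.001], [0.002, 0.002, -1.0]]
wrist_force: [0.4, -0.4, -2.2]
gripper_width: 0.274
t 5.9 p [0.5105 0.2145 0.2204] xang -116.23 tilt [-0.0022 -0.0008] F [ 0.4 -0.4 -2.2] w 0.274 j [40.0, 15.0, -10.0, -0.0, -65.0, -66.0]
```

View pics/w2_scene.png

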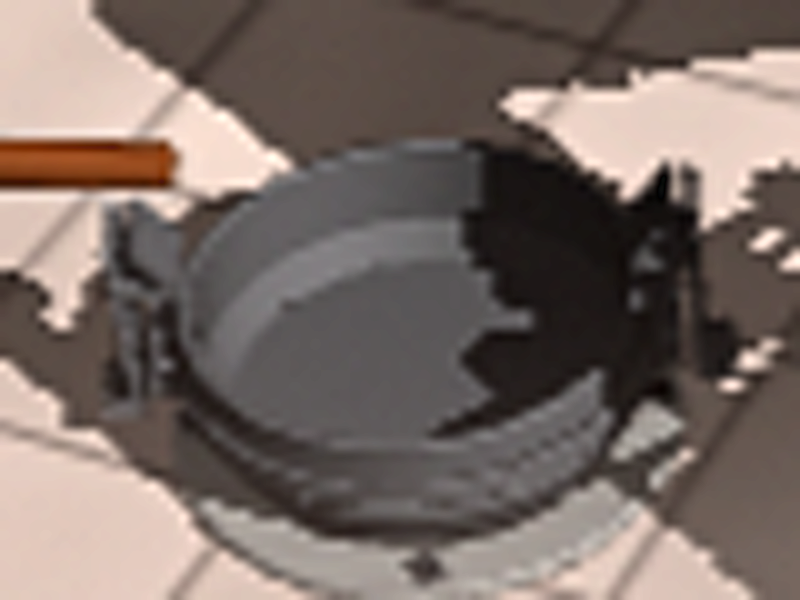

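View pics/w2_side.png

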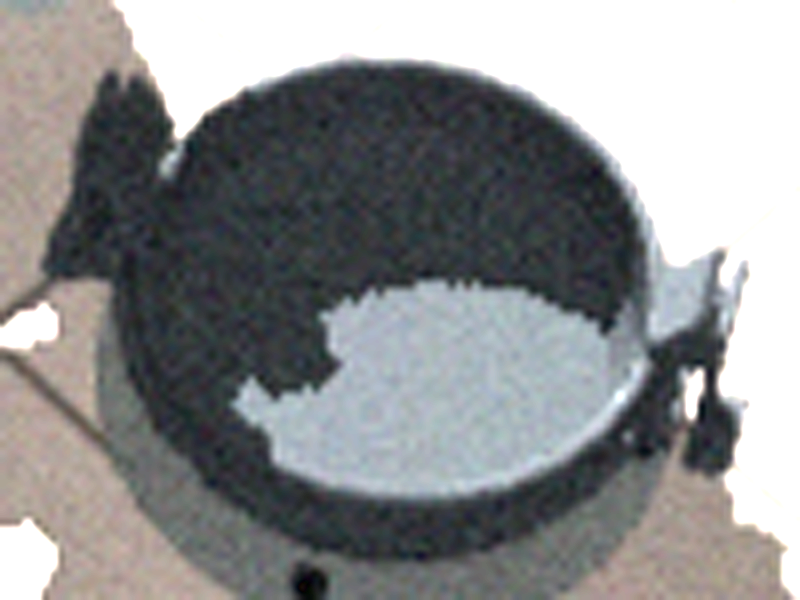

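```bash
python3 - <<'E'
from h import *
for n,(x,y,w,h) in dict(scene=(218,142,80,60),side=(314,228,100,75)).items():
    a=cv2.imread(f"pics/{n}0.png")[y:y+h,x:x+w]; 
    a=cv2.resize(a,(800,600),interpolation=cv2.INTER_CUBIC); a=cv2.convertScaleAbs(a,alpha=2 if n=="scene" else 3.5,beta=-110 if n=="scene" else -70); cv2.imwrite(f"pics/w3_{n}.png",a)
E
```

```text
(no output)
```

View pics/w3_scene.png

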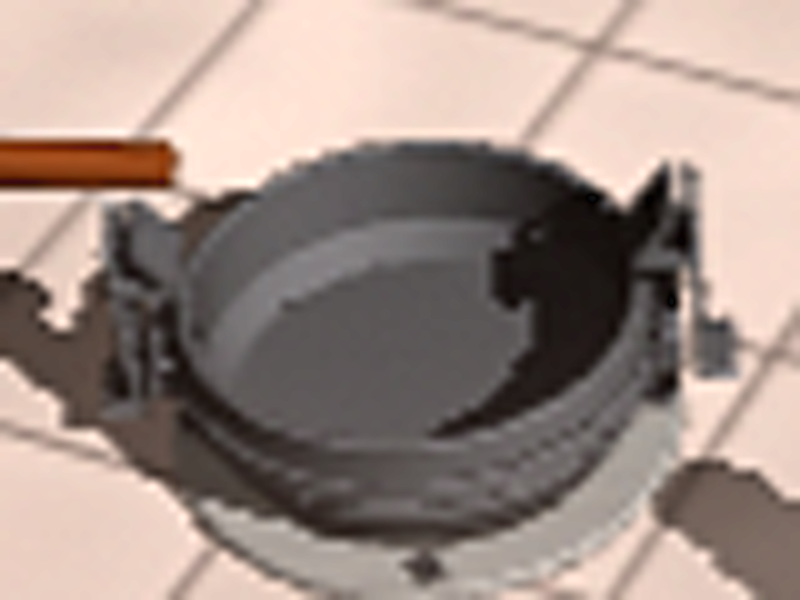

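View pics/w3_side.png

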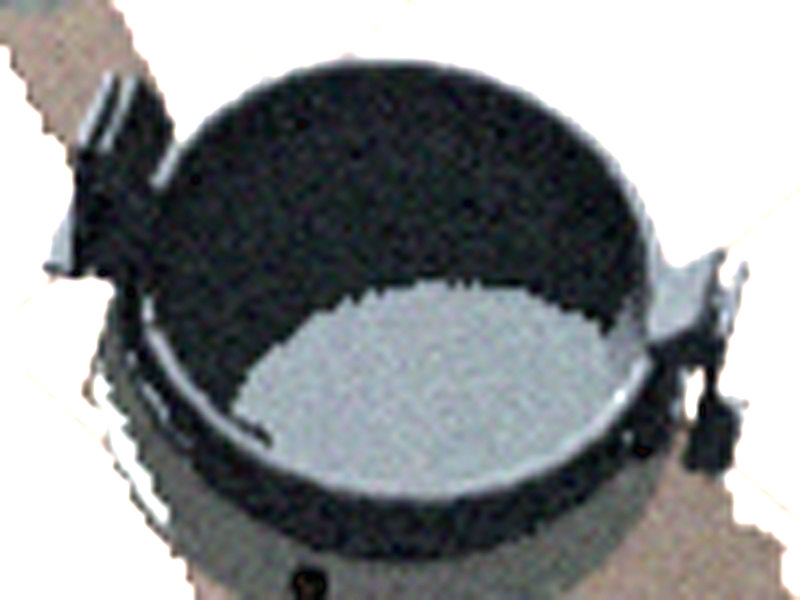

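```bash
python3 - <<'E'
from h import *
from scipy.optimize import least_squares
def fit(n,x,y,k,out,inn):
    c=capture(n); g=lambda u,v:onz(c,x+(u+.5)/k-.5,y+(v+.5)/k-.5,.07)[:2]
    P=np.array([g(*p) for p in out+inn]); R=np.array([.088]*len(out)+[.082]*len(inn))
    f=least_squares(lambda q:np.hypot(P[:,0]-q[0],P[:,1]-q[1])-R,[.463,-.217],loss='soft_l1',f_scale=.002); print(n,f.x.round(4),(f.fun*1e3).round(1))
    f=least_squares(lambda q:np.hypot(P[:,0]-q[0],P[:,1]-q[1])-R-q[2],[.463,-.217,0],loss='soft_l1',f_scale=.002); print(n,f.x.round(4))
fit("side",314,228,8,[(400,503),(140,325),(200,425),(270,470),(640,390),(580,455),(500,493),(385,58),(290,75),(210,125),(480,70),(560,110),(615,160),(650,220)],[])
fit("scene",218,142,10,[(440,140),(530,150),(600,190),(350,150),(270,185)],[(390,442),(300,425),(230,385),(470,430),(550,400),(600,360)])
plan([.4635,-.2165,.2205],-153,10)
E
```

```text
side [ 0.4588 -0.2191] [-1.9 -1.2  0.  -1.2 -1.2 -1.3 -1.5 -1.8 -3.2 -5.3 -0.1 -0.4 -0.5 -1. ]
side [ 0.4591 -0.2198 -0.0015]
scene [ 0.463  -0.2149] [-0.7  0.8 -1.7 -0.2 -1.8  0.7 -0.8 -0.8 -0.9 -0.4 -0.8]
scene [ 0.4631 -0.2147 -0.0006]
turn [0.0, -0.0002, 0.0642]
[0.0408, -0.0148, 0.0001]
[0.0397, -0.0174, 0.0]
[0.0385, -0.0199, 0.0]
[0.0372, -0.0223, 0.0]
[0.0357, -0.0247, 0.0]
[0.034, -0.0269, 0.0]
[0.0322, -0.029, 0.0]
[0.0303, -0.031, -0.0]
[0.0282, -0.0329, -0.0]
[0.0261, -0.0347, -0.0]
```

```bash
python3 -m crank '[{"linear":[0.0408,-0.0148,0],"delta_rot":[0,0,0.0642],"gripper":0},{"linear":[0.0397,-0.0174,0],"delta_rot":[0,0,0.0642],"gripper":0},{"linear":[0.0385,-0.0199,0],"delta_rot":[0,0,0.0642],"gripper":0},{"linear":[0.0372,-0.0223,0],"delta_rot":[0,0,0.0642],"gripper":0},{"linear":[0.0357,-0.0247,0],"delta_rot":[0,0,0.0642],"gripper":0},{"linear":[0.034,-0.0269,0],"delta_rot":[0,0,0.0642],"gripper":0},{"linear":[0.0322,-0.029,0],"delta_rot":[0,0,0.0642],"gripper":0},{"linear":[0.0303,-0.031,0],"delta_rot":[0,0,0.0642],"gripper":0},{"linear":[0.0282,-0.0329,0],"delta_rot":[0,0,0.0642],"gripper":0},{"linear":[0.0261,-0.0347,0],"delta_rot":[0,0,0.0642],"gripper":0}]'
python3 -m crank '[{"linear":[0,0,0],"delta_rot":[0,0,0],"gripper":0},{"linear":[0,0,0],"delta_rot":[0,0,0],"gripper":0},{"linear":[0,0,0],"delta_rot":[0,0,0],"gripper":0}]'; python3 - <<'E'
from h import *
st()
for n,x,y,w,h in [("scene",180,70,160,120),("side",280,140,160,120)]:
    a=capture(n)["img"]; crop(a,x,y,x+w,y+h,5,f"pics/h4_{n}.png")
cv2.imwrite("pics/wr4.png",capture("wrist")["img"])
E
```

```text
time_s: 7.35
tcp_pos: [0.4636, -0.2175, 0.221]
ee_rot: [[-0.892, -0.452, -0.001], [-0.452, 0.892, 0.0], [0.001, 0.001, -1.0]]
wrist_force: [1.2, -0.3, -1.4]
gripper_width: 0.277
time_s: 7.72
tcp_pos: [0.4642, -0.2153, 0.2214]
ee_rot: [[-0.89, -0.455, -0.0], [-0.455, 0.89, 0.0], [0.0, 0.0, -1.0]]
wrist_force: [0.2, -0.2, -1.2]
gripper_width: 0.274
t 7.72 p [ 0.4642 -0.2153  0.2214] xang -152.91 tilt [-0.0003  0.0002] F [ 0.2 -0.2 -1.2] w 0.274 j [-7.0, 11.0, -15.0, -0.0, -64.0, -56.0]
```

View pics/h4_scene.png

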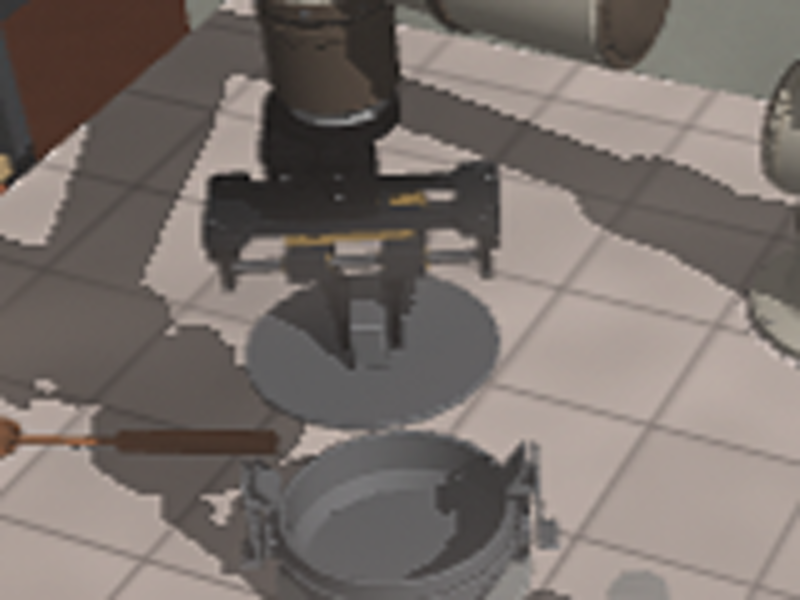

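View pics/h4_side.png

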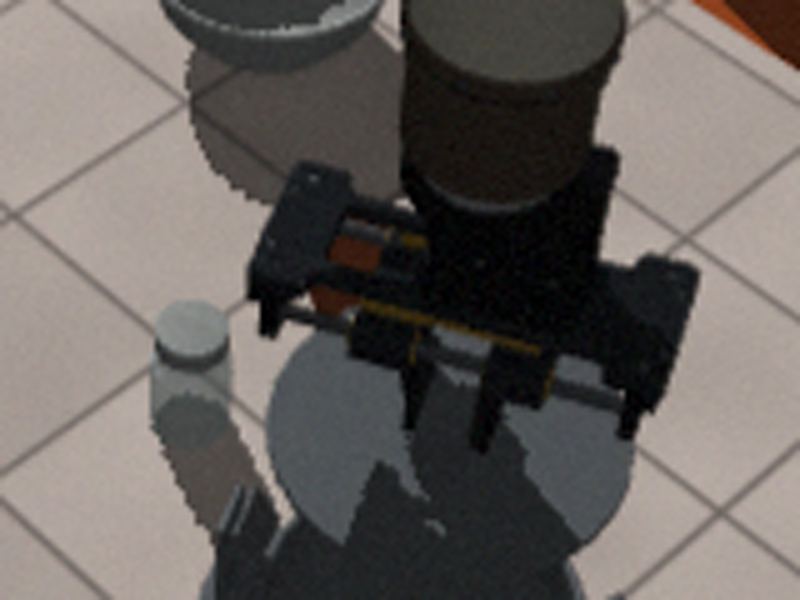

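View pics/wr4.png

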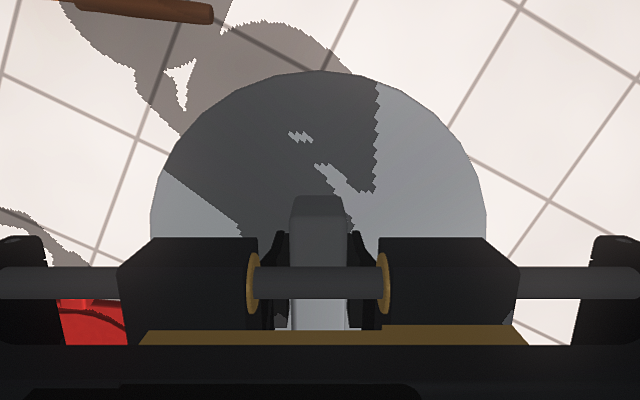

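The held lid hangs level over the warmer. Scene crop: lid spans about (247..498, 275..427). Wrist: its far edge is at (320,71) and its sides at x=150 and 486. I measure it in the same cameras so that the calibration bias cancels against the warmer.

```bash
python3 - <<'E'
from h import *
from scipy.optimize import least_squares
s=r.sense(); tp=np.array(s["tcp_pos"]); zt=tp[2]-.0095+.006; zb=zt-.006
def fit(n,x,y,k,top,bot):
    c=capture(n); g=lambda u,v,z:onz(c,x+(u+.5)/k-.5,y+(v+.5)/k-.5,z)[:2]
    P=np.array([g(*p,zt) for p in top]+[g(*p,zb) for p in bot])
    for fr in (0,1):
        f=least_squares(lambda q:np.hypot(P[:,0]-q[0],P[:,1]-q[1])-.088-fr*q[2],[.463,-.217,0],loss='soft_l1',f_scale=.002); print(n,f.x.round(4),(f.fun*1e3).round(1))
fit("scene",180,70,5,[(247,340),(499,337),(470,295),(290,300)],[(375,427),(265,392),(310,417),(440,418),(482,388)])
fit("side",280,140,5,[(267,425),(300,345)],[(285,490),(345,542),(634,460),(622,500),(580,555)])
fit("wrist",0,0,1,[(320,71),(150,215),(486,215),(176,150),(462,150),(230,96),(410,96)],[])
st()
E
```

```text
scene [ 0.4622 -0.2147  0.    ] [ 1.3 -3.4 -6.6 -6.1 -1.7 -2.5 -4.2  3.4 -0.2]
scene [ 0.465  -0.2129 -0.0035] [ 5.5 -0.3 -1.3 -0.2 -1.4 -0.2 -3.3  4.   1.2]
side [ 0.4671 -0.2169  0.    ] [ 0.9 -1.8  0.5 -3.4 -0.9 -1.2  1.6]
side [ 0.4662 -0.2175 -0.0008] [ 1.5 -0.7  0.6 -3.5 -0.1 -0.7  1.7]
wrist [ 0.466  -0.2145  0.    ] [ 0.9 -0.2 -0.8 -1.3 -0.9  0.1  0.7]
wrist [ 0.4645 -0.2152 -0.0013] [ 0.5  0.7  0.1 -1.  -0.7 -0.1  0.5]
t 8.03 p [ 0.4642 -0.2157  0.2216] xang -152.95 tilt [ 0.0002 -0.    ] F [-0.3  0.5 -1. ] w 0.274 j [-7.0, 11.0, -15.0, -0.0, -64.0, -56.0]
```

```bash
python3 -m crank '[{"linear":[0.003,0,0.0173],"delta_rot":[0,0,0],"gripper":0},{"linear":[0,0,0.0173],"delta_rot":[0,0,0],"gripper":0},{"linear":[0,0,0.0173],"delta_rot":[0,0,0],"gripper":0},{"linear":[0,0,0.0173],"delta_rot":[0,0,0],"gripper":0},{"linear":[0,0,0.0173],"delta_rot":[0,0,0],"gripper":0},{"linear":[0,0,0],"delta_rot":[0,0,0],"gripper":0},{"linear":[0,0,0],"delta_rot":[0,0,0],"gripper":0},{"linear":[0,0,0],"delta_rot":[0,0,0],"gripper":0}]'; python3 - <<'E'
from h import *
st()
for n,x,y,w,h in [("scene",208,120,100,75),("side",304,200,120,90)]:
    a=capture(n)["img"]; a=cv2.convertScaleAbs(a,alpha=1.8 if n=="scene" else 3,beta=-90 if n=="scene" else -50); crop(a,x,y,x+w,y+h,800/w,f"pics/h5_{n}.png")
E
```

```text
time_s: 9.02
tcp_pos: [0.462, -0.2176, 0.136]
ee_rot: [[-0.891, -0.454, 0.002], [-0.454, 0.891, -0.0], [-0.001, -0.001, -1.0]]
wrist_force: [-0.7, 1.0, -1.3]
gripper_width: 0.273
t 9.03 p [ 0.462  -0.2176  0.136 ] xang -152.98 tilt [ 0.0019 -0.0004] F [-0.7  1.  -1.3] w 0.273 j [-7.0, 16.0, -23.0, 0.0, -52.0, -56.0]
```

View pics/h5_scene.png

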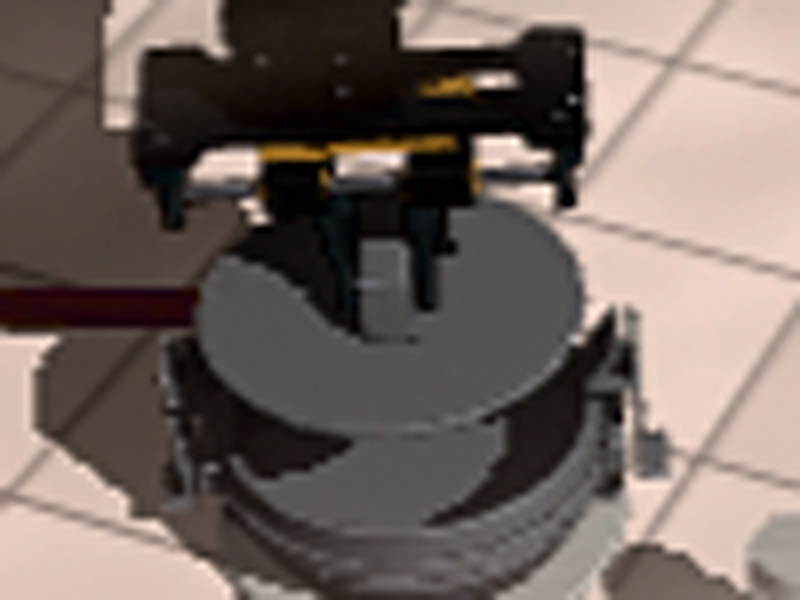

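View pics/h5_side.png

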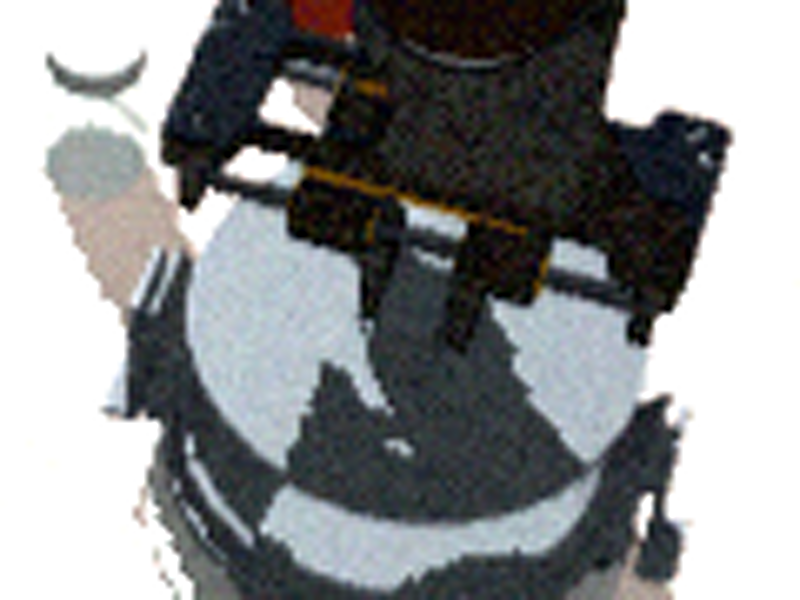

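```bash
python3 - <<'E'
from h import *
from scipy.optimize import least_squares
st()
s=r.sense(); tp=np.array(s["tcp_pos"]); zt=tp[2]-.0095+.006; zb=zt-.006
def fit(n,x,y,k,top,bot):
    c=capture(n); g=lambda u,v,z:onz(c,x+(u+.5)/k-.5,y+(v+.5)/k-.5,z)[:2]
    P=np.array([g(*p,zt) for p in top]+[g(*p,zb) for p in bot])
    f=least_squares(lambda q:np.hypot(P[:,0]-q[0],P[:,1]-q[1])-.088,[.463,-.217],loss='soft_l1',f_scale=.002); print(n,f.x.round(4),(f.fun*1e3).round(1))
fit("scene",208,120,8,[(197,300),(584,290),(570,245),(510,203)],[(390,434),(300,418),(230,375),(480,423),(550,380)])
fit("side",304,200,20/3,[(187,310),(195,260),(212,225),(235,192),(652,365)],[(430,524),(230,432),(300,492),(560,492),(610,455)])
E
```

```text
t 9.12 p [ 0.4618 -0.2176  0.1358] xang -152.99 tilt [ 0.0015 -0.0003] F [-0.7 -0.7 -1.4] w 0.275 j [-7.0, 16.0, -23.0, 0.0, -52.0, -56.0]
scene [ 0.4606 -0.2187] [ 0.2 -2.1 -2.  -4.3 -1.9 -5.7 -5.7  2.8  1.2]
side [ 0.463  -0.2193] [-0.3 -0.3 -0.4  0.9 -0.  -0.1 -0.3  0.9 -0.5  0.3]
```

```bash
python3 -m crank '[{"linear":[-0.0008,0.0016,0.005],"delta_rot":[0,0,0],"gripper":0},{"linear":[0,0,0.006],"delta_rot":[0,0,0],"gripper":0},{"linear":[0,0,0.006],"delta_rot":[0,0,0],"gripper":0},{"linear":[0,0,0],"delta_rot":[0,0,0],"gripper":0},{"linear":[0,0,0],"delta_rot":[0,0,0],"gripper":0}]'; python3 - <<'E'
from h import *
st()
for n,x,y,w,h in [("scene",208,120,100,75),("side",304,200,120,90)]:
    a=capture(n)["img"]; a=cv2.convertScaleAbs(a,alpha=1.8 if n=="scene" else 3,beta=-90 if n=="scene" else -50); crop(a,x,y,x+w,y+h,800/w,f"pics/h6_{n}.png")
st()
E
```

```text
time_s: 9.85
tcp_pos: [0.4615, -0.2158, 0.118]
ee_rot: [[-0.891, -0.454, -0.0], [-0.454, 0.891, -0.0], [0.0, -0.0, -1.0]]
wrist_force: [-0.2, -0.3, -2.5]
gripper_width: 0.274
t 9.85 p [ 0.4615 -0.2158  0.118 ] xang -152.99 tilt [-0.0001 -0.0001] F [-0.2 -0.3 -2.5] w 0.274 j [-7.0, 17.0, -24.0, 0.0, -49.0, -56.0]
t 9.95 p [ 0.4616 -0.2158  0.1182] xang -152.99 tilt [ 0.0004 -0.0001] F [-0.2  0.7 -1.2] w 0.276 j [-7.0, 17.0, -24.0, 0.0, -49.0, -56.0]
```

View pics/h6_scene.png

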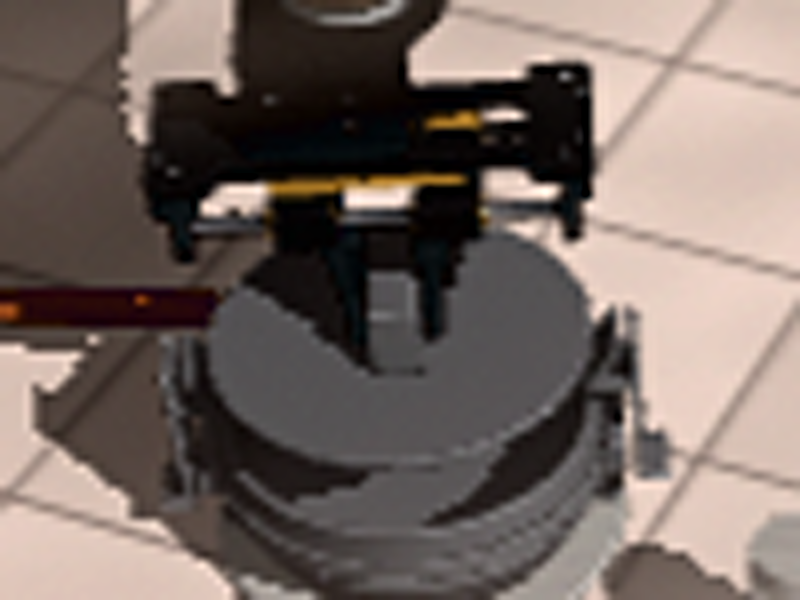

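View pics/h6_side.png

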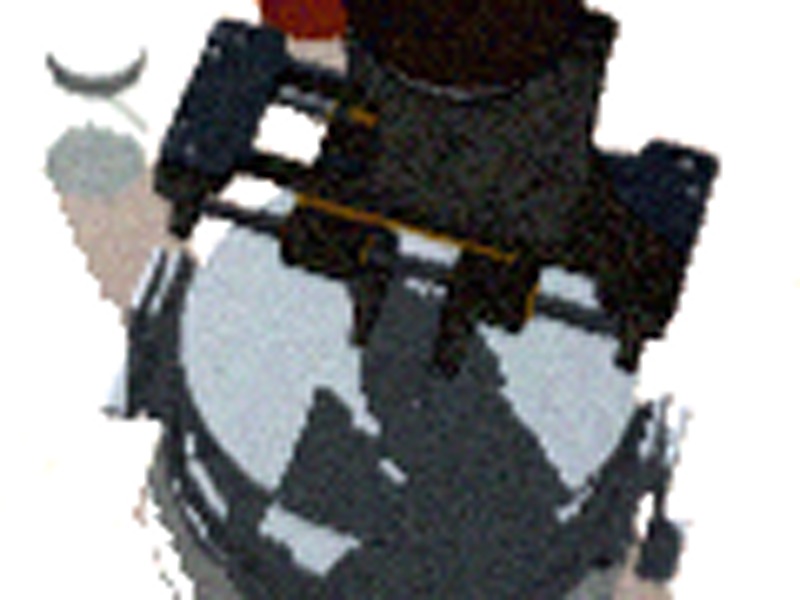

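The lid is centred between the clips: the gaps in the scene crop are about 18 px on both sides. I go down slowly and watch the force.

```bash
python3 -m crank '[{"linear":[0,0,0.002],"delta_rot":[0,0,0],"gripper":0},{"linear":[0,0,0.002],"delta_rot":[0,0,0],"gripper":0},{"linear":[0,0,0.002],"delta_rot":[0,0,0],"gripper":0},{"linear":[0,0,0.002],"delta_rot":[0,0,0],"gripper":0}]'; python3 -m crank '[{"linear":[0,0,0.002],"delta_rot":[0,0,0],"gripper":0},{"linear":[0,0,0.002],"delta_rot":[0,0,0],"gripper":0}]';python3 -c "
from h import *
st(); print(r.sense()['moment'])"
```

```text
time_s: 10.45
tcp_pos: [0.4614, -0.2157, 0.1099]
ee_rot: [[-0.891, -0.454, -0.0], [-0.454, 0.891, -0.0], [0.0, 0.0, -1.0]]
wrist_force: [0.5, 0.5, -1.8]
gripper_width: 0.272
time_s: 10.7
tcp_pos: [0.4614, -0.2158, 0.106]
ee_rot: [[-0.891, -0.454, 0.0], [-0.454, 0.891, -0.0], [-0.0, -0.0, -1.0]]
wrist_force: [0.4, -1.0, 1.4]
gripper_width: 0.277
t 10.7 p [ 0.4614 -0.2158  0.106 ] xang -152.99 tilt [ 0.0001 -0.0001] F [ 0.4 -1.   1.4] w 0.277 j [-7.0, 18.0, -25.0, 0.0, -47.0, -56.0]
[ 0.12815684 -0.09229172  0.01584763]
```

```bash
for i in 1; do python3 -m crank '[{"linear":[0,0,0.0015],"delta_rot":[0,0,0],"gripper":0},{"linear":[0,0,0.0015],"delta_rot":[0,0,0],"gripper":0}]'; done; python3 -m crank '[{"linear":[0,0,0.0015],"delta_rot":[0,0,0],"gripper":0},{"linear":[0,0,0.0015],"delta_rot":[0,0,0],"gripper":0}]'; python3 -c "
from h import *
st(); print(r.sense()['moment'])"
```

```text
time_s: 10.95
tcp_pos: [0.4623, -0.2162, 0.1043]
ee_rot: [[-0.891, -0.455, 0.002], [-0.455, 0.891, -0.001], [-0.001, -0.002, -1.0]]
wrist_force: [-0.6, 0.4, 6.6]
gripper_width: 0.271
time_s: 11.2
tcp_pos: [0.4631, -0.2165, 0.1022]
ee_rot: [[-0.89, -0.455, 0.004], [-0.455, 0.89, -0.002], [-0.003, -0.004, -1.0]]
wrist_force: [-1.1, -0.6, 9.8]
gripper_width: 0.279
t 11.2 p [ 0.4631 -0.2165  0.1022] xang -152.93 tilt [ 0.004  -0.0021] F [-1.1 -0.6  9.8] w 0.279 j [-7.0, 18.0, -25.0, 0.0, -47.0, -56.0]
[-0.08509813  0.27651679 -0.04733531]
```

```bash
python3 -m crank '[{"linear":[0,0,0.0015],"delta_rot":[0,0,0],"gripper":0},{"linear":[0,0,0.0015],"delta_rot":[0,0,0],"gripper":0}]'; python3 -m crank '[{"linear":[0,0,0.0015],"delta_rot":[0,0,0],"gripper":0},{"linear":[0,0,0.0015],"delta_rot":[0,0,0],"gripper":0}]'; python3 -m crank '[{"linear":[0,0,0.0015],"delta_rot":[0,0,0],"gripper":0},{"linear":[0,0,0.0015],"delta_rot":[0,0,0],"gripper":0}]'; python3 -c "
from h import *
st(); print(r.sense()['moment'])"
```

```text
time_s: 11.45
tcp_pos: [0.4637, -0.2167, 0.0999]
ee_rot: [[-0.89, -0.455, 0.005], [-0.455, 0.89, -0.003], [-0.004, -0.005, -1.0]]
wrist_force: [-1.4, 1.0, 13.2]
gripper_width: 0.276
time_s: 11.7
tcp_pos: [0.4636, -0.2163, 0.0962]
ee_rot: [[-0.891, -0.455, 0.006], [-0.455, 0.891, -0.002], [-0.005, -0.004, -1.0]]
wrist_force: [1.6, 1.0, -2.6]
gripper_width: 0.274
time_s: 11.95
tcp_pos: [0.4618, -0.2158, 0.0912]
ee_rot: [[-0.891, -0.454, 0.001], [-0.454, 0.891, -0.0], [-0.001, -0.001, -1.0]]
wrist_force: [-0.4, 1.1, 2.5]
gripper_width: 0.272
t 11.95 p [ 0.4618 -0.2158  0.0912] xang -152.98 tilt [ 0.0008 -0.0003] F [-0.4  1.1  2.5] w 0.272 j [-7.0, 19.0, -26.0, 0.0, -45.0, -56.0]
[ 0.19373119 -0.26505088 -0.02428079]
```

```bash
python3 -m crank '[{"linear":[0,0,0.0015],"delta_rot":[0,0,0],"gripper":0},{"linear":[0,0,0.0015],"delta_rot":[0,0,0],"gripper":0}]'; python3 -m crank '[{"linear":[0,0,0.0015],"delta_rot":[0,0,0],"gripper":0},{"linear":[0,0,0.0015],"delta_rot":[0,0,0],"gripper":0}]'; python3 -m crank '[{"linear":[0,0,0.0015],"delta_rot":[0,0,0],"gripper":0},{"linear":[0,0,0.0015],"delta_rot":[0,0,0],"gripper":0}]'; python3 -c "
from h import *
st(); print(r.sense()['moment'])"
```

```text
time_s: 12.2
tcp_pos: [0.4609, -0.2156, 0.0875]
ee_rot: [[-0.891, -0.454, -0.001], [-0.454, 0.891, 0.0], [0.001, 0.001, -1.0]]
wrist_force: [0.5, -0.8, -0.9]
gripper_width: 0.276
time_s: 12.45
tcp_pos: [0.4606, -0.2156, 0.0842]
ee_rot: [[-0.891, -0.454, -0.002], [-0.454, 0.891, 0.0], [0.001, 0.001, -1.0]]
wrist_force: [0.3, -0.5, -1.3]
gripper_width: 0.274
time_s: 12.7
tcp_pos: [0.4613, -0.2157, 0.0818]
ee_rot: [[-0.891, -0.454, -0.0], [-0.454, 0.891, 0.0], [0.0, 0.0, -1.0]]
wrist_force: [0.3, 0.6, -0.8]
gripper_width: 0.277
t 12.7 p [ 0.4613 -0.2157  0.0818] xang -153.0 tilt [-0.0003  0.0001] F [ 0.3  0.6 -0.8] w 0.277 j [-7.0, 20.0, -26.0, -0.0, -44.0, -56.0]
[ 0.13064724 -0.12443619  0.03040484]
```

```bash
python3 -m crank '[{"linear":[0,0,0.001],"delta_rot":[0,0,0],"gripper":0},{"linear":[0,0,0.001],"delta_rot":[0,0,0],"gripper":0}]'; python3 -m crank '[{"linear":[0,0,0.001],"delta_rot":[0,0,0],"gripper":0},{"linear":[0,0,0.001],"delta_rot":[0,0,0],"gripper":0}]'; python3 -m crank '[{"linear":[0,0,0.001],"delta_rot":[0,0,0],"gripper":0},{"linear":[0,0,0.001],"delta_rot":[0,0,0],"gripper":0}]'; python3 -c "
from h import *
st(); print(r.sense()['moment'])"
```

```text
time_s: 12.95
tcp_pos: [0.4614, -0.2157, 0.08]
ee_rot: [[-0.891, -0.454, 0.0], [-0.454, 0.891, -0.0], [-0.0, -0.0, -1.0]]
wrist_force: [0.0, 1.4, -1.2]
gripper_width: 0.274
time_s: 13.2
tcp_pos: [0.4614, -0.2157, 0.0794]
ee_rot: [[-0.891, -0.455, -0.0], [-0.455, 0.891, -0.0], [0.0, -0.0, -1.0]]
wrist_force: [-4.4, 3.9, 11.2]
gripper_width: 0.276
time_s: 13.45
tcp_pos: [0.4614, -0.2158, 0.0784]
ee_rot: [[-0.891, -0.455, 0.0], [-0.455, 0.891, -0.001], [0.0, -0.001, -1.0]]
wrist_force: [-5.7, 4.5, 16.9]
gripper_width: 0.271
t 13.45 p [ 0.4614 -0.2158  0.0784] xang -152.95 tilt [ 0.0002 -0.0007] F [-5.7  4.5 16.9] w 0.271 j [-7.0, 20.0, -27.0, 0.0, -43.0, -56.0]
[ 1.42334742  1.46253489 -0.0617179 ]
```

```bash
python3 - <<'E'
from h import *
for n,x,y,w,h in [("scene",208,130,100,75),("side",304,215,120,90)]:
    a=capture(n)["img"]; a=cv2.convertScaleAbs(a,alpha=1.8 if n=="scene" else 3,beta=-90 if n=="scene" else -50); crop(a,x,y,x+w,y+h,800/w,f"pics/h7_{n}.png")
st()
E
```

```text
t 13.55 p [ 0.4614 -0.2157  0.0785] xang -152.95 tilt [ 0.0003 -0.0007] F [-5.6  4.9 16. ] w 0.275 j [-7.0, 20.0, -27.0, 0.0, -43.0, -56.0]
```

View pics/h7_scene.png

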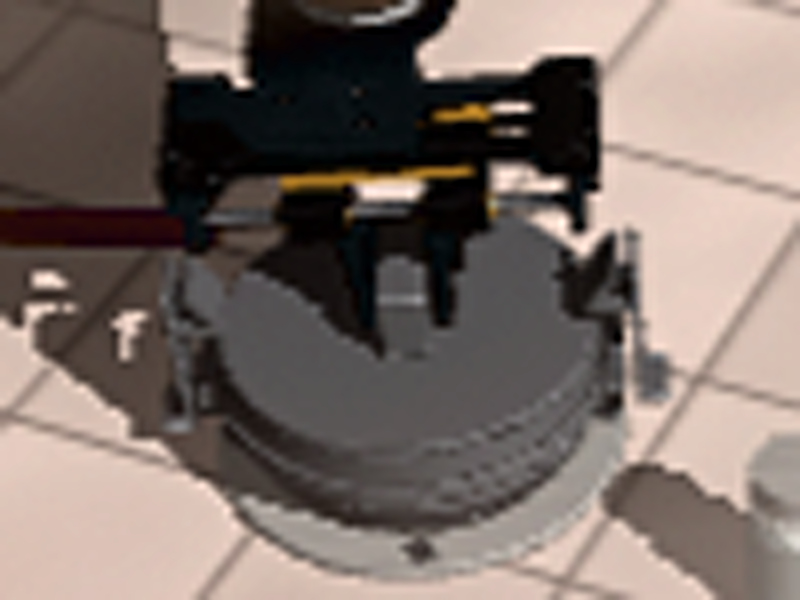

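View pics/h7_side.png

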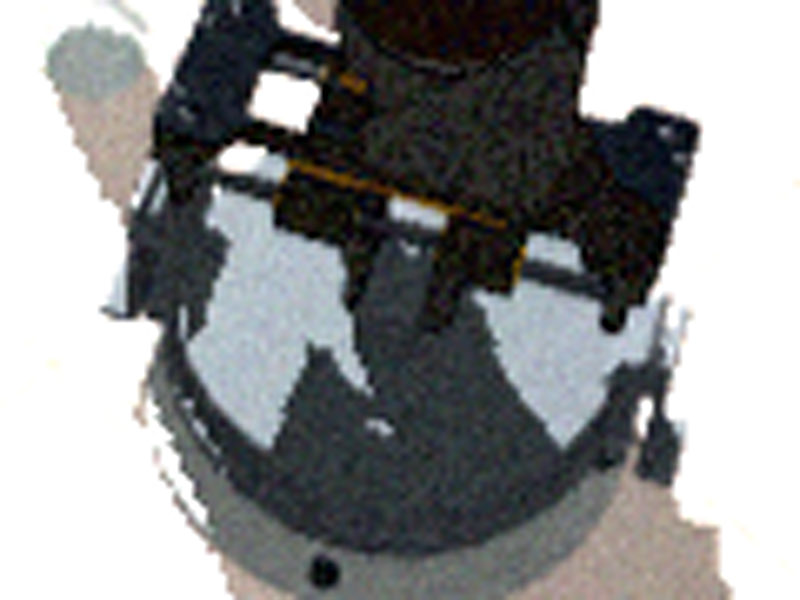

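Seated: the lid's edge sits on the rim all round, and both catches reach over it, at about (215,300) and (590,290) in the scene crop. Now I ease off and lift until the catches bear.

```bash
python3 -m crank '[{"linear":[0,0,-0.001],"delta_rot":[0,0,0],"gripper":0},{"linear":[0,0,-0.001],"delta_rot":[0,0,0],"gripper":0},{"linear":[0,0,-0.001],"delta_rot":[0,0,0],"gripper":0},{"linear":[0,0,-0.001],"delta_rot":[0,0,0],"gripper":0},{"linear":[0,0,-0.001],"delta_rot":[0,0,0],"gripper":0},{"linear":[0,0,-0.0005],"delta_rot":[0,0,0],"gripper":0},{"linear":[0,0,-0.0005],"delta_rot":[0,0,0],"gripper":0}]';  python3 -m crank '[{"linear":[0,0,-0.0005],"delta_rot":[0,0,0],"gripper":0},{"linear":[0,0,-0.0005],"delta_rot":[0,0,0],"gripper":0}]';python3 -c "
from h import *
st(); print(r.sense()['moment'])"
```

```text
time_s: 14.42
tcp_pos: [0.4614, -0.2157, 0.0819]
ee_rot: [[-0.891, -0.454, -0.0], [-0.454, 0.891, 0.0], [0.0, 0.0, -1.0]]
wrist_force: [0.1, 0.5, -0.9]
gripper_width: 0.272
time_s: 14.68
tcp_pos: [0.4614, -0.2157, 0.0831]
ee_rot: [[-0.891, -0.454, 0.0], [-0.454, 0.891, -0.0], [-0.0, -0.0, -1.0]]
wrist_force: [-0.4, -0.0, -2.3]
gripper_width: 0.27
t 14.68 p [ 0.4614 -0.2157  0.0831] xang -153.0 tilt [ 0.0001 -0.    ] F [-0.4 -0.  -2.3] w 0.27 j [-7.0, 20.0, -26.0, -0.0, -44.0, -56.0]
[ 0.03971579 -0.11966571 -0.02271918]
```

```bash
for k in 1; do python3 -m crank '[{"linear":[0,0,-0.0004],"delta_rot":[0,0,0],"gripper":0},{"linear":[0,0,-0.0004],"delta_rot":[0,0,0],"gripper":0}]' | grep -E "tcp|force"; done;  python3 -m crank '[{"linear":[0,0,-0.0004],"delta_rot":[0,0,0],"gripper":0},{"linear":[0,0,-0.0004],"delta_rot":[0,0,0],"gripper":0}]' | grep -E "tcp|force"; python3 -m crank '[{"linear":[0,0,-0.0004],"delta_rot":[0,0,0],"gripper":0},{"linear":[0,0,-0.0004],"delta_rot":[0,0,0],"gripper":0}]' | grep -E "tcp|force"; python3 -m crank '[{"linear":[0,0,-0.0004],"delta_rot":[0,0,0],"gripper":0},{"linear":[0,0,-0.0004],"delta_rot":[0,0,0],"gripper":0}]' | grep -E "tcp|force"
```

```text
tcp_pos: [0.4614, -0.2157, 0.0839]
wrist_force: [0.3, -0.1, -2.2]
tcp_pos: [0.4614, -0.2157, 0.0847]
wrist_force: [-0.2, 0.2, -0.9]
tcp_pos: [0.4614, -0.2157, 0.0855]
wrist_force: [-0.6, -0.8, -2.5]
tcp_pos: [0.4614, -0.2157, 0.0863]
wrist_force: [-1.2, 0.3, -2.0]
```

```bash
python3 -m crank '[{"linear":[0,0,-0.0004],"delta_rot":[0,0,0],"gripper":0},{"linear":[0,0,-0.0004],"delta_rot":[0,0,0],"gripper":0}]' | grep -E "tcp|force";  python3 -m crank '[{"linear":[0,0,-0.0004],"delta_rot":[0,0,0],"gripper":0},{"linear":[0,0,-0.0004],"delta_rot":[0,0,0],"gripper":0}]' | grep -E "tcp|force"; python3 -m crank '[{"linear":[0,0,-0.0003],"delta_rot":[0,0,0],"gripper":0},{"linear":[0,0,-0.0003],"delta_rot":[0,0,0],"gripper":0}]' | grep -E "tcp|force"
```

```text
tcp_pos: [0.4614, -0.2157, 0.0871]
wrist_force: [0.5, 0.7, -1.3]
tcp_pos: [0.4614, -0.2157, 0.0879]
wrist_force: [1.0, -0.3, -2.3]
tcp_pos: [0.4613, -0.2157, 0.0884]
wrist_force: [-0.3, 0.1, -2.8]
```

```bash
python3 -m crank '[{"linear":[0,0,-0.0003],"delta_rot":[0,0,0],"gripper":0},{"linear":[0,0,-0.0003],"delta_rot":[0,0,0],"gripper":0}]' | grep -E "tcp|force";  python3 -m crank '[{"linear":[0,0,-0.0003],"delta_rot":[0,0,0],"gripper":0},{"linear":[0,0,-0.0003],"delta_rot":[0,0,0],"gripper":0}]' | grep -E "tcp|force"; python3 -m crank '[{"linear":[0,0,-0.0003],"delta_rot":[0,0,0],"gripper":0},{"linear":[0,0,-0.0003],"delta_rot":[0,0,0],"gripper":0}]' | grep -E "tcp|force"
```

```text
tcp_pos: [0.4613, -0.2157, 0.0888]
wrist_force: [1.1, -0.7, -4.6]
tcp_pos: [0.4613, -0.2157, 0.0893]
wrist_force: [0.8, 0.1, -7.3]
tcp_pos: [0.4613, -0.2156, 0.0898]
wrist_force: [2.3, -1.4, -9.9]
```

```bash
python3 -m crank '[{"linear":[0,0,-0.0003],"delta_rot":[0,0,0],"gripper":0},{"linear":[0,0,-0.0003],"delta_rot":[0,0,0],"gripper":0}]' | grep -E "tcp|force";  python3 -m crank '[{"linear":[0,0,-0.0003],"delta_rot":[0,0,0],"gripper":0}]' | grep -E "tcp|force|width"
```

```text
tcp_pos: [0.4612, -0.2156, 0.0904]
wrist_force: [3.1, -1.0, -11.6]
tcp_pos: [0.4612, -0.2156, 0.0907]
wrist_force: [2.4, -1.0, -13.5]
gripper_width: 0.272
```

```bash
python3 -m crank '[{"linear":[0,0,-0.0002],"delta_rot":[0,0,0],"gripper":0},{"linear":[0,0,0],"delta_rot":[0,0,0],"gripper":0},{"linear":[0,0,0],"delta_rot":[0,0,0],"gripper":0}]' | grep -E "tcp|force";  python3 -m crank '[{"linear":[0,0,0],"delta_rot":[0,0,0],"gripper":0},{"linear":[0,0,0],"delta_rot":[0,0,0],"gripper":0},{"linear":[0,0,0],"delta_rot":[0,0,0],"gripper":0}]' | grep -E "tcp|force|width"
python3 -m crank '[{"linear":[0,0,0],"delta_rot":[0,0,0],"gripper":0},{"linear":[0,0,0],"delta_rot":[0,0,0],"gripper":0},{"linear":[0,0,0],"delta_rot":[0,0,0],"gripper":0}]' | grep -E "tcp|force|width|time"
python3 - <<'E'
from h import *
for n,x,y,w,h in [("scene",208,130,100,75),("side",304,215,120,90)]:
    a=capture(n)["img"]; a=cv2.convertScaleAbs(a,alpha=1.8 if n=="scene" else 3,beta=-90 if n=="scene" else -50); crop(a,x,y,x+w,y+h,800/w,f"pics/h8_{n}.png")
st()
E
```

```text
tcp_pos: [0.4611, -0.2156, 0.091]
wrist_force: [2.6, -0.7, -15.3]
tcp_pos: [0.4612, -0.2156, 0.0912]
wrist_force: [3.6, -0.2, -15.2]
gripper_width: 0.272
time_s: 18.68
tcp_pos: [0.4612, -0.2156, 0.0912]
wrist_force: [2.8, -1.1, -16.5]
gripper_width: 0.276
t 18.77 p [ 0.4612 -0.2156  0.0912] xang -153.0 tilt [-0.0004  0.0002] F [  1.9   0.1 -16.2] w 0.275 j [-7.0, 19.0, -26.0, -0.0, -45.0, -56.0]
```

Force held at 15–16 N for over a second, under the 20 N limit, and the lid stayed held. Next I ease it back down.

```bash
python3 -m crank '[{"linear":[0,0,0.0004],"delta_rot":[0,0,0],"gripper":0},{"linear":[0,0,0.0004],"delta_rot":[0,0,0],"gripper":0},{"linear":[0,0,0.0006],"delta_rot":[0,0,0],"gripper":0},{"linear":[0,0,0.0008],"delta_rot":[0,0,0],"gripper":0},{"linear":[0,0,0.0008],"delta_rot":[0,0,0],"gripper":0},{"linear":[0,0,0.001],"delta_rot":[0,0,0],"gripper":0},{"linear":[0,0,0.001],"delta_rot":[0,0,0],"gripper":0},{"linear":[0,0,0.001],"delta_rot":[0,0,0],"gripper":0},{"linear":[0,0,0.001],"delta_rot":[0,0,0],"gripper":0},{"linear":[0,0,0.001],"delta_rot":[0,0,0],"gripper":0}]'
python3 -m crank '[{"linear":[0,0,0.001],"delta_rot":[0,0,0],"gripper":0},{"linear":[0,0,0.001],"delta_rot":[0,0,0],"gripper":0},{"linear":[0,0,0.001],"delta_rot":[0,0,0],"gripper":0}]'
python3 -m crank '[{"linear":[0,0,0.0005],"delta_rot":[0,0,0],"gripper":0},{"linear":[0,0,0.0005],"delta_rot":[0,0,0],"gripper":0},{"linear":[0,0,0],"delta_rot":[0,0,0],"gripper":0}]'
```

```text
time_s: 20.02
tcp_pos: [0.4616, -0.2158, 0.0835]
ee_rot: [[-0.891, -0.454, 0.0], [-0.454, 0.891, -0.0], [-0.0, -0.0, -1.0]]
wrist_force: [-0.9, 0.4, -0.5]
gripper_width: 0.271
time_s: 20.4
tcp_pos: [0.4614, -0.2157, 0.0802]
ee_rot: [[-0.891, -0.454, -0.0], [-0.454, 0.891, -0.0], [0.0, 0.0, -1.0]]
wrist_force: [0.5, -0.1, -0.8]
gripper_width: 0.27
time_s: 20.78
tcp_pos: [0.4614, -0.2157, 0.0795]
ee_rot: [[-0.891, -0.454, 0.0], [-0.454, 0.891, -0.0], [0.0, -0.0, -1.0]]
wrist_force: [-0.9, -0.4, 0.2]
gripper_width: 0.269
```

View pics/h8_scene.png

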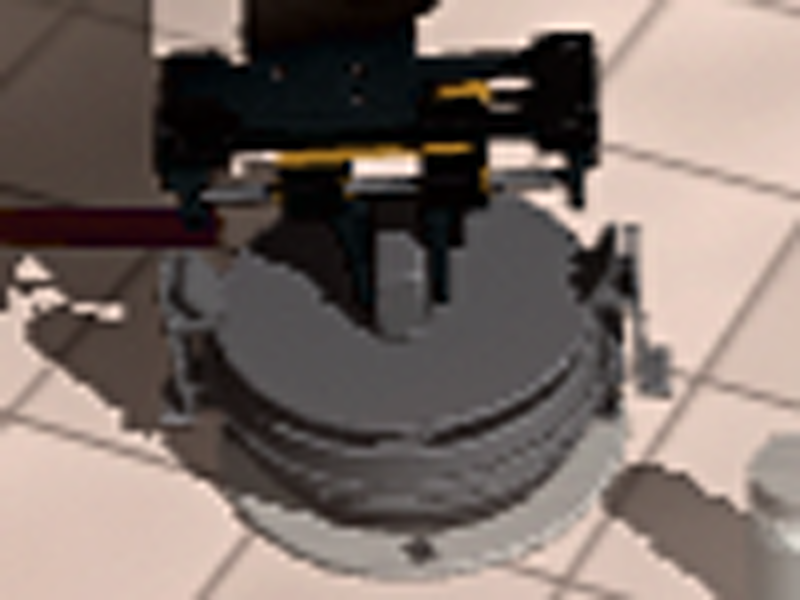

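During the pull the lid was up against both catches with an even gap all round. It is now back at home height (TCP z 0.0795). I add a light press, then let go.

```bash
python3 -m crank '[{"linear":[0,0,0.0005],"delta_rot":[0,0,0],"gripper":0},{"linear":[0,0,0.0005],"delta_rot":[0,0,0],"gripper":0},{"linear":[0,0,0],"delta_rot":[0,0,0],"gripper":0}]'
python3 -m crank '[{"linear":[0,0,-0.0005],"delta_rot":[0,0,0],"gripper":0},{"linear":[0,0,0],"delta_rot":[0,0,0],"gripper":60},{"linear":[0,0,0],"delta_rot":[0,0,0],"gripper":60},{"linear":[0,0,0],"delta_rot":[0,0,0],"gripper":60},{"linear":[0,0,0],"delta_rot":[0,0,0],"gripper":60},{"linear":[0,0,0],"delta_rot":[0,0,0],"gripper":60},{"linear":[0,0,0],"delta_rot":[0,0,0],"gripper":60}]'
```

```text
time_s: 21.15
tcp_pos: [0.4614, -0.2157, 0.0795]
ee_rot: [[-0.891, -0.454, 0.0], [-0.454, 0.891, -0.0], [-0.0, -0.0, -1.0]]
wrist_force: [-2.9, 2.3, 7.3]
gripper_width: 0.275
time_s: 22.02
tcp_pos: [0.4614, -0.2157, 0.0788]
ee_rot: [[-0.891, -0.454, 0.0], [-0.454, 0.891, -0.0], [-0.0, -0.0, -1.0]]
wrist_force: [-0.1, 1.1, -0.7]
gripper_width: 0.597
```

Released at an opening of 0.6, which leaves about 14 mm clear on each side of the handle. I retreat straight up, then back off sideways for a clear view.

```bash
python3 -m crank '[{"linear":[0,0,-0.006],"delta_rot":[0,0,0],"gripper":60},{"linear":[0,0,-0.012],"delta_rot":[0,0,0],"gripper":60},{"linear":[0,0,-0.025],"delta_rot":[0,0,0],"gripper":60},{"linear":[0,0,-0.04],"delta_rot":[0,0,0],"gripper":60},{"linear":[0,0,-0.04],"delta_rot":[0,0,0],"gripper":60},{"linear":[0,0,-0.04],"delta_rot":[0,0,0],"gripper":60},{"linear":[-0.04,0,-0.02],"delta_rot":[0,0,0],"gripper":60},{"linear":[-0.05,0,0],"delta_rot":[0,0,0],"gripper":60},{"linear":[0,0,0],"delta_rot":[0,0,0],"gripper":60},{"linear":[0,0,0],"delta_rot":[0,0,0],"gripper":60}]'
python3 - <<'E'
from h import *
im={n:capture(n)["img"] for n in ("scene","side","wrist")}
for n in im: cv2.imwrite(f"pics/f9_{n}.png",im[n])
a=cv2.convertScaleAbs(im["scene"],alpha=1.8,beta=-90); crop(a,208,130,308,205,8,"pics/f9c_scene.png")
st()
E
```

```text
time_s: 23.28
tcp_pos: [0.541, -0.1748, 0.2621]
ee_rot: [[-0.891, -0.454, -0.001], [-0.454, 0.891, 0.0], [0.0, 0.0, -1.0]]
wrist_force: [0.2, -0.1, -0.4]
gripper_width: 0.597
t 23.43 p [ 0.5407 -0.1753  0.2622] xang -153.04 tilt [ 0.0001 -0.0001] F [-0.1 -0.4  0.1] w 0.6 j [-2.0, 15.0, -4.0, 0.0, -71.0, -61.0]
```

View pics/f9c_scene.png

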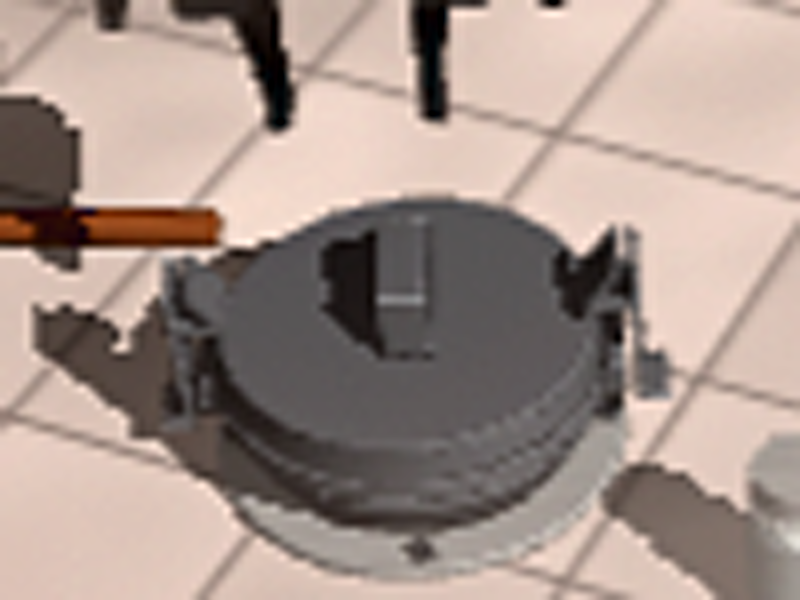

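View pics/f9_wrist.png

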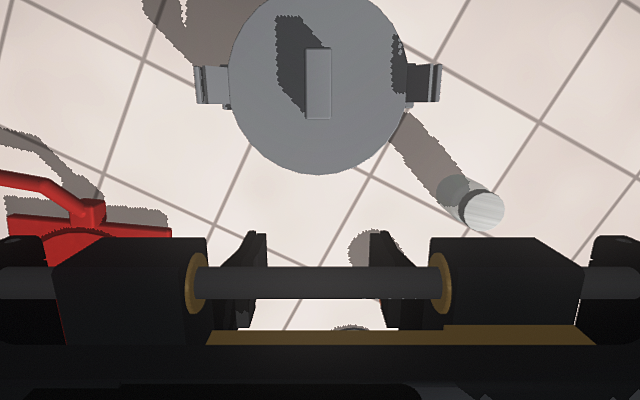

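View pics/f9_side.png

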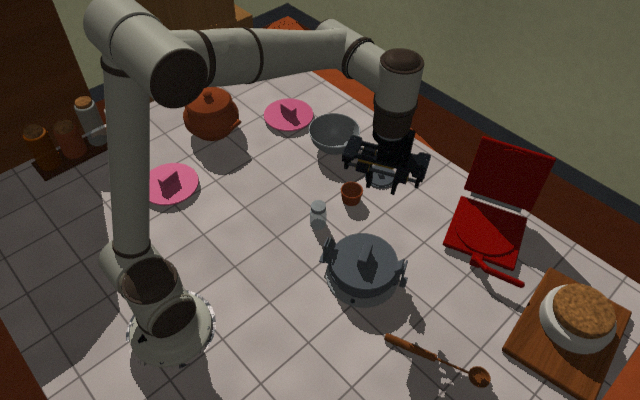

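The lid is seated flat on the warmer, centred at about (319,85) in the wrist view. Both catches lie over its edge, at (215,85) and (418,82). The jar (318,212), cup (352,193), bowl, pot and spoon are where they were in the first side view, and the gripper is clear. I hand in.

```bash
python3 -c "
from station import workorder
print(workorder.finish_job())"
```

```text
the job is handed in; nothing more can be done
None
```

The lid is on the warmer with both clips snapped over its edge. It held a pull test, and I let go and handed the job in at about 23 s of the 72 s allowed.

- **Pressing down:** The lid first touched the clips about 27 mm above home. The clips gave way at up to about 13 N and the force dropped to nothing. I then pressed the lid onto the rim with about 17 N.
- **Pull test:** The lid lifted freely by about 9 mm before the catches took the load. I raised the pull slowly in about 0.3 mm steps. It drifted above the 13 N I aimed for and read 15–16.5 N for over a second. That is within the 10–20 N limits, and both catches held evenly in the camera view.
- **Setting down:** I eased the lid back to its home height and gave it a light press of about 7 N. I then opened the gripper and backed away clear.

**Last checks:** The final pictures show the lid flat on the rim, with a catch over its edge on each side. By eye, the other things I compared with the first picture are where they were. Wrist force was near zero.

**What disagreed:** The scene and side cameras differed by about 5–6 mm on where the warmer stood. I took a middle value, checked the gaps at the clips, and the lid went in without jamming. There was also a sideways force of about 7 N while pressing home. I took this to be friction on the rim, and it was gone after release.

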